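Snap the spare driver spindle into its sprung holder

ROBOT

A 6-joint arm with a two-finger parallel gripper is mounted at the origin on the work surface. World frame = base frame: x ahead of the robot, y to its left, z up, the work surface at z = 0. Lengths are in mm, angles in rad, forces in N, time in s.
With the tool pointing down it reaches from about 350 to 875 mm from the base axis. Payload 4.2 kg.
Tool frame: the origin (TCP) lies midway between the tips of the shut fingers; the grasp point (between the pads) lies 19 mm behind it (arm.tcp_to_grasp is the distance from the TCP to the grasp point, in mm); z points along the fingers, y is the line along which they close (so a half turn about z gives the same grasp; the last joint's range is limited). The gripper opens to 85 mm and grips with 20 to 120 N. Pads are 22 mm wide; open, the fingers measure 114 mm over their backs; the gripper's body (76 mm by 85 mm) begins 54 mm behind the grasp point. The pads swing forward as they close: fully open they stand 13 mm farther back than shut.
Start: joints at [1.477, 0.385, 0.008, 0, -1.194, -0.259], TCP at [215.921, 586.496, 231.312] pointing down, gripper open.
Joint ranges: [-3.14, 3.14], [-1.21, 2.06], [-1.07, 1.41], [-3.16, 2.05], [-2.99, -0.16], [-3.1, 3.1]. Speed limits (rad/s): [2.79, 2.79, 3.14, 3.14, 3.14, 3.14].

INTERFACE

Orientations are given as a unit quaternion [x, y, z, w].
In Python, from bench import arm gives the robot as it stands.
- The arm moves only by the tool arm_command, never from a script. Its argument "rows" is a list of rows, each a list of 2 entries, a list of its own where there are three numbers: the shift along the tool's x, y, z as a fraction of full scale, then the turn, a rotation vector about the tool's x, y, z as a fraction of full scale. In form: [[[x, y, z], [wx, wy, wz]], ...]. A call has 1 to 5 rows; each row is the pose to reach, as a shift and turn from the pose commanded when the call began, along the tool's axes at that moment, turning the shorter way round; what a row does not reach only later rows make up. Full scale, the value 1, is 0.25 m for a shift and 180 degrees for a turn. A row lasts 1/10 s, in which the tool goes at most 50 mm and 8.59 degrees, less where a joint would pass 70% of its speed; a pose out of reach is approached as far as the arm can. A call with a number of a shift or a turn outside -1 to 1 is refused whole. A call with a gripper value outside its range is refused whole. "grip" is the opening, from 0 (shut) to 1 (fully open), set as the call begins (left out, the last holds). The fingers move at their own pace and stop on an object; the grip force is fixed at half the most. Time passes only in rows, so rows that repeat a pose let the fingers close. It gives the time, the measured TCP pose, the force, the opening and the grip force at its end, in the units of the state.
- arm.read_state(): the state, without advancing time (a new reading comes with each control period).
- arm.get_image(name): name is "scene" or "top"; returns (picture, depth): 400x640x3 uint8, blue, green, red; 400x640 float32, mm along the optical axis (not along the pixel's ray), 0 where there is no reading.
- arm.camera_info(name): a dict with "fx", "fy", "cx", "cy" (pixels), "k1" (the pictures are not rectified: a ray, as slopes to the right and down, at radius r is drawn at 1 + k1 r^2 times it, then the intrinsics apply), "extrinsics" (4x4, takes a point from camera to world coordinates). Camera axes: x right, y down, z forward; pixel columns grow to the right and rows downward; lengths in mm; the calibration is good to about 2 mm. A picture is of the moment at which its call begins. camera_info takes no time and is no camera call.
- arm.job_done(): hands the job in; it is judged then, once.
Trained networks look in the newest picture that a camera, given by its name, has taken for a name from the list of things; names that differ only in an ending like _2 or _b are one class to them, and where a whole thing is asked for, a point or a joint stands for the part that bears it (a point fixed in the world has none). Each returns a list of dicts, best first, with "score" (0 to 1); they miss things now and then, are a little off and sometimes report something else, mostly with a low value. They report only what shows in the picture. A call takes as long as a camera call.
- arm.spot_in(camera, query): "position" ([column, row] in pixels, amid what is visible of it).
The state is a dict: "clock": time; "joints": joint angles; "joint_vel": joint speeds; "joint_efforts": joint torques, N m; "position": TCP position; "ee_rot": TCP orientation; "contact_force": force on the tool from outside, world axes, zero at the start; "wrist_torque": the same for the moment, N m; "gripper_width": finger opening in mm; "grasp_force": force on a finger pad.
Only numpy, scipy, OpenCV 4.12 (cv2) and the standard library are available. Lean on these libraries where they do the work, as an engineer would, in place of code of your own. Each camera call takes 0.05 s, during which the arm holds its last target. There are 200 camera calls.

TASK

Draw the slimmer of the two screwdriver spindles out of the storage rack by its black head and set it down on the V-rest, letting go of it there. Then take it again by its bare stem and press it down into the sprung holder, head in the pocket, past the hinged jaw, until it sits fully home in both forks and the jaw has snapped shut over it; let it go. Leave the thick spindle and everything else on the bench where it is.

Things in the scene. Friction and masses are not known exactly. Their poses are not given: they have to be found in the camera images.
- spindle: slim spindle, about 0.22 kg: steel stem 16 mm in diameter, 120 mm long, and a black square head 26 x 26 mm, 30 mm long. Origin on its axis half way along, near its balance; +x from head to tail: head x = -75 to -45 mm, stem -45 to +75 mm. Starts lying level in either rack channel, head towards the robot
- thick_spindle: thick spindle, to be left alone: stem 24 mm in diameter, head 36 x 36 mm, else built and placed as the slim one, in the other channel
- rack: grey rack, fixed, 60 mm high, 150 mm wide. Origin on the table below the middle between the stored heads; +x into the rack. Channels along x at y = -42 and +42 mm, 30 mm wide, floor z = 24 mm, x = 25 (open front) to 145 mm, roofed but for a slot, so only heads can be gripped. A stored slim spindle has its origin at x = 60, axis z = 32 mm; draw it 115 mm along -x to clear
- rest: V-rest, fixed: posts 10 mm thick with V notches (41 mm wide at the top, z = 60 mm) at x = -30 and +46 mm on a plate 8 mm high. A slim spindle in both notches lies along x with its axis at z = 50 mm. Origin on the table below where the spindle's origin should lie, head to -x, overhanging; the stem is free to grip between the posts
- holder: holder's fixed base plate, 200 x 90 x 8 mm, carrying the sprung carriage. Origin on the table below the point seat; +x from the head pocket to the jaw, z up
- seat (a point): point on the sprung carriage where the spindle's origin lies when home; 80 mm above the table with the carriage up; x from head to tail. A plain fork stands at x = -40 to -34 mm, the jaw fork at x = 40 to 64 mm: slots 18 mm wide, flared to 34 mm, tops 19 mm above the seat (40 mm on the jaw fork's -y side, facing the jaw). Finger room between x = -34 and 40 mm down to the plate 44 mm below the seat
- pocket (a point): centre of the carriage's head pocket at seated axis height, 61 mm to -x of seat: 42 mm long, 31 mm between cheeks that rise 16 mm above the axis (23 mm with flared lips), end wall at its -x end. Fingers cannot go in with the head
- carriage (a joint): how far the carriage has sunk on its springs: 0 up, 0.018 m at its bottom stop. About 4 N starts it and 7 N bottoms it, less than the jaw needs, so the seat sinks under the push and rises again when let go
- jaw (a joint): angle of the sprung steel jaw, 10 mm wide, between the jaw fork's plates at x = 52 mm from seat, hinged low on the +y side: 0 shut, about 0.2 rad swung aside to +y while the stem passes. It springs shut by itself; some 15 to 25 N down on the stem pushes it past
- nose (a point): tip of the jaw's nose, which covers the slot from the +y side. Shut, its underside is 1.5 mm above a seated stem; its sloping back rises to 44 mm above the seated axis and first meets the stem some 34 mm above home
- housing: finned aluminium housing, 45 x 95 x 39 mm, bystander. Origin at the centre of its underside
- screwdriver: screwdriver lying on the bench, bystander
- oiler: small white bottle, 36 mm in diameter, 85 mm high, bystander. Origin at the centre of its underside
- coupler: dark steel collar, 42 mm in diameter, 18 mm high, bystander. Origin at the centre of its underside

How it is judged (in metres and radians):
On the way:
1. the slim spindle lies on the V-rest in both notches, let go and still (z of spindle in the frame of rest between 0.045 and 0.056 m and horizontal distance between spindle and rest below 0.025 m and angle between the x axis of spindle and the x axis of rest, either way round below 0.1 rad and contact force between spindle and the fingers below 0.1 N and linear speed of spindle below 0.02 m/s), for 0.2 s.
At the end, for the whole second after the job is handed in: slim spindle home in the holder: origin within 3 mm of seat across and in height, 10 mm along, axis within 0.05 rad, jaw below 0.08 rad, carriage within 4 mm of its top, spindle still and let go; thick spindle and other loose things within 30 mm of their start (z of spindle in the frame of seat between -0.003 and 0.003 m and y of spindle in the frame of seat between -0.003 and 0.003 m and x of spindle in the frame of seat between -0.01 and 0.01 m and angle between the x axis of spindle and the x axis of seat, either way round below 0.05 rad and value of joint jaw below 0.08 rad and value of joint carriage below 0.004 m and linear speed of spindle below 0.02 m/s and contact force between spindle and the fingers below 0.1 N and distance of each of thick_spindle, housing, screwdriver, oiler, coupler from where it was at the start of the episode below 0.03 m); the robot touches nothing.
It fails at once if the thick spindle is moved more than 30 mm (distance of thick_spindle from where it was at the start of the episode above 0.03 m).
It fails at once if the finned housing is moved more than 30 mm (distance of housing from where it was at the start of the episode above 0.03 m).
It fails at once if the screwdriver is moved more than 30 mm (distance of screwdriver from where it was at the start of the episode above 0.03 m).
It fails at once if the bottle is moved more than 30 mm (distance of oiler from where it was at the start of the episode above 0.03 m).
It fails at once if the steel collar is moved more than 30 mm (distance of coupler from where it was at the start of the episode above 0.03 m).
It also fails if it takes over 64 s, if anything falls off the work surface, if the arm or the gripper's body presses on something with over 40 N, if the wrist force passes 120 N, or if a joint passes its speed limit or range.

## Working session

There is one attempt and no reset: what is moved stays moved. The work goes in short steps, Python scripts to look and compute and a tool call to move; the robot and the scene stay as the last step left them, time stands still between calls to the robot, and variables do not carry over. Pictures are saved under pics/ and viewed, at most 10 in all, crops included, and the job is handed in when it is done.

Besides the shell and the picture viewer there is one more tool, called after "Call:" by a JSON object that holds its "name" and its "arguments". arm_command: Moves the arm, as the interface text tells. Shift numbers are shares of 0.25 m and turn numbers shares of 180 degrees, none past 1 either way. Its arguments: {"type":"object","properties":{"rows":{"type":"array","items":{"type":"array"}},"grip":{"type":"number"}},"required":["rows"]}

```bash
mkdir -p pics; cat > h.py <<'E'
import numpy as np, cv2
from bench import arm
def cloud(name):
    im,d=arm.get_image(name); c=arm.camera_info(name)
    K=np.array([[c['fx'],0,c['cx']],[0,c['fy'],c['cy']],[0,0,1.]]);h,w=d.shape
    u,v=np.meshgrid(np.arange(w),np.arange(h))
    p=cv2.undistortPoints(np.stack([u,v],-1).reshape(-1,1,2).astype(np.float64),K,np.array([c['k1'],0,0,0.])).reshape(h,w,2)
    P=np.dstack([p[...,0]*d,p[...,1]*d,d]); E=np.array(c['extrinsics'])
    W=P@E[:3,:3].T+E[:3,3]; W[d==0]=np.nan
    return im,d,W
E
python3 - <<'E'
from h import *
for n in ("scene","top"):
    im,d,W=cloud(n); cv2.imwrite(f"pics/{n}0.png",im); np.save(f"{n}0.npy",W)
    c=arm.camera_info(n); print(n,np.round(c['extrinsics'],3).tolist(),c['fx'],c['k1'])
    for q in ["spindle","thick_spindle","rack","rest","holder","seat","pocket","nose","housing","oiler"]:
        for r in arm.spot_in(n,q)[:2]:
            x,y=map(int,r['position']); print(q,round(r['score'],2),x,y,np.round(W[y,x]))
s=arm.read_state(); print(s)
E
```

```text
scene [[0.798, 0.326, -0.507, 1298.011], [0.603, -0.433, 0.67, -948.24], [-0.001, -0.841, -0.542, 866.333], [0.0, 0.0, 0.0, 1.0]] 438.7539607843523 -0.008206155089700838
spindle 0.58 349 191 [550. 216.  43.]
thick_spindle 0.59 361 180 [550. 297.  53.]
rack 0.87 375 195 [652. 228.  57.]
rest 0.71 303 212 [468.  49.   7.]
seat 0.93 267 262 [ 622. -297.   87.]
pocket 0.72 263 260 [ 562. -253.   35.]
nose 0.56 280 258 [ 646. -268.   94.]
housing 0.57 265 261 [ 568. -252.   33.]
housing 0.52 363 251 [776. -45.  39.]
oiler 0.86 178 292 [ 475. -491.   39.]
oiler 0.17 349 188 [542. 227.  48.]
top [[-0.011, -0.994, 0.106, 443.567], [-1.0, 0.014, 0.025, -16.265], [-0.026, -0.106, -0.994, 1458.718], [0.0, 0.0, 0.0, 1.0]] 500.647068937164 0.006611624028646036
spindle 0.8 248 213 [580. 227.  35.]
thick_spindle 0.93 216 218 [565. 314.  55.]
rack 0.94 235 189 [647. 261.  55.]
rack 0.55 502 251 [ 462. -475.   77.]
rest 0.57 317 245 [487.  31.  11.]
holder 0.81 423 211 [ 579. -272.   35.]
seat 0.56 420 209 [ 585. -264.   33.]
pocket 0.92 419 212 [ 576. -260.   37.]
nose 0.36 425 189 [ 633. -269.   94
[... 175 characters left out ...]
nts': array([ 1.47658187e+00,  3.84716678e-01,  7.88068537e-03,  4.94350304e-06,
       -1.19397155e+00, -2.58573052e-01]), 'joint_vel': array([-0.00111587, -0.00081165,  0.00036386,  0.00011648, -0.00034065,
       -0.00062316]), 'joint_efforts': array([ 4.97552501e-04, -3.92101407e+01,  1.88619661e+01,  4.19054478e+00,
       -3.66217846e-04, -1.18341023e-05]), 'position': array([215.93340726, 586.49284259, 231.2951588 ]), 'ee_rot': array([ 9.84483078e-01, -1.75479540e-01,  2.75091389e-06,  5.40046915e-06]), 'contact_force': array([-0.22132488,  0.22791201, -0.88112405]), 'wrist_torque': array([-0.01607382,  0.02265786,  0.00883838]), 'grasp_force': 0.0, 'gripper_width': 85.28566485953704}
```

View pics/scene0.png

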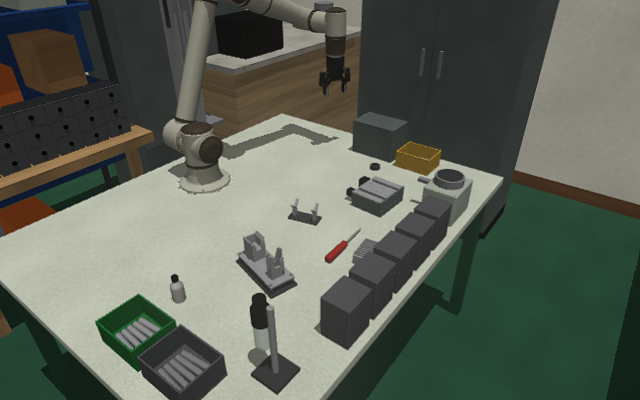

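View pics/top0.png

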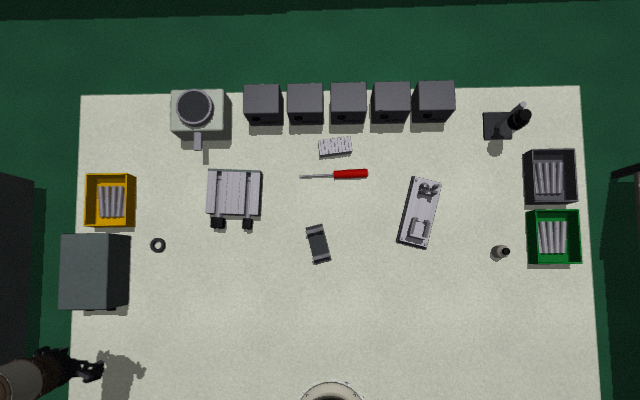

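```bash
cat > a.py <<'E'
from h import *
for n in ("top","scene"):
    W=np.load(n+"0.npy"); Z=W[...,2]
    for nm,(x0,x1,y0,y1),(z0,z1) in [("rack",(560,740,160,350),(52,68)),("rackall",(590,740,160,350),(15,70)),("head",(500,600,150,260),(25,70)),("thead",(500,600,262,350),(25,70)),("restplate",(400,560,-30,90),(5,14)),("resttop",(400,560,-30,90),(30,70)),("plate",(460,720,-400,-170),(4,13)),("holdtop",(460,720,-400,-170),(60,130)),]:
        m=(W[...,0]>x0)&(W[...,0]<x1)&(W[...,1]>y0)&(W[...,1]<y1)&(Z>z0)&(Z<z1)
        if m.sum()<4: print(n,nm,m.sum());continue
        P=W[m]; r=cv2.minAreaRect(P[:,:2].astype(np.float32))
        print(n,nm,m.sum(),np.round(r[0],1),np.round(r[1],1),round(r[2],1),"med z",np.round(np.median(P[:,2]),1),"max",P[:,2].max().round(1))
t=cv2.imread("pics/top0.png"); s=cv2.imread("pics/scene0.png")
f=lambda i,x,y,w,h:cv2.resize(i[y:y+h,x:x+w],(400,300),interpolation=cv2.INTER_CUBIC)
cv2.imwrite("pics/c.png",np.vstack([np.hstack([f(t,190,160,100,75),f(t,375,173,88,66+12)]),np.hstack([f(s,340,165,80,60),f(s,230,225,80,60)])]))
cv2.imwrite("pics/c2.png",np.hstack([f(t,290,215,60,60),f(s,280,190,53,40)]))
E
python3 a.py
```

```text
top rack 1967 [632.2 267.6] [152.  144.9] 87.4 med z 58.7 max 67.7
top rackall 2182 [646.8 266.5] [153.3 115.7] 88.9 med z 57.8 max 67.7
top head 353 [566.8 227.2] [65.6 66.2] 89.7 med z 49.5 max 66.7
top thead 425 [568.7 303.5] [62.5 83.2] 1.7 med z 53.6 max 65.4
top restplate 411 [480.1  29.8] [118.6 158.7] 89.7 med z 7.7 max 13.9
top resttop 132 [490.8  28.2] [86.  49.2] 13.4 med z 49.7 max 62.7
top plate 548 [ 589.5 -285. ] [258.6 229.7] 0.1 med z 5.5 max 13.0
top holdtop 532 [ 574.6 -263.8] [ 48.7 151.8] 74.8 med z 87.3 max 126.5
scene rack 803 [633.5 267.5] [157. 150.] 87.5 med z 59.1 max 65.3
scene rackall 1170 [649.  266.6] [157.7 119.1] 86.9 med z 56.8 max 65.3
scene head 158 [568.4 225.1] [62.9 68.9] 0.1 med z 46.1 max 63.1
scene thead 130 [569.1 305.3] [61.1 85.6] 0.4 med z 55.0 max 63.1
scene restplate 198 [493.9  20.5] [112.   68.4] 8.6 med z 7.8 max 13.6
scene resttop 93 [492.2  29.1] [87.3 52.4] 13.4 med z 46.0 max 62.2
scene plate 421 [ 617.4 -283.2] [265.3 126.8] 23.1 med z 7.3 max 12.7
scene holdtop 699 [ 576.  -261.4] [ 50.5 158.1] 75.2 med z 84.0 max 127.4
```

View pics/c.png

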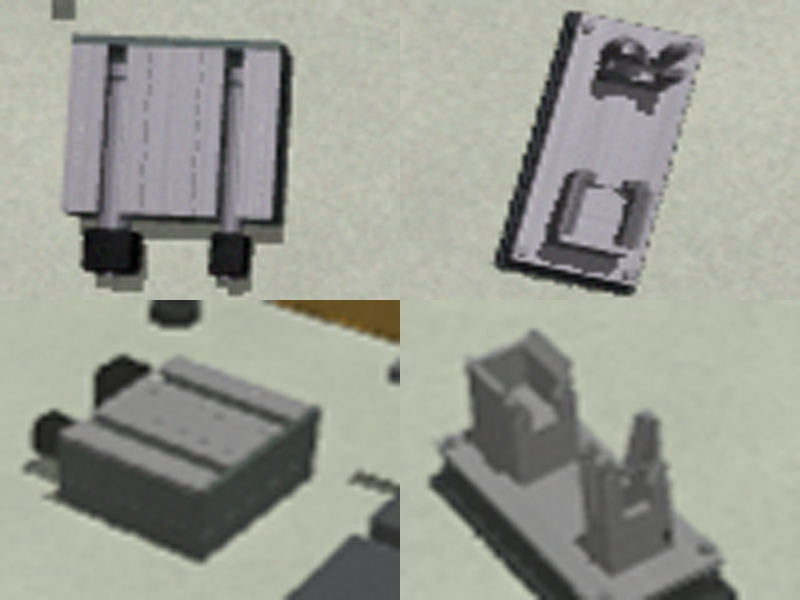

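View pics/c2.png

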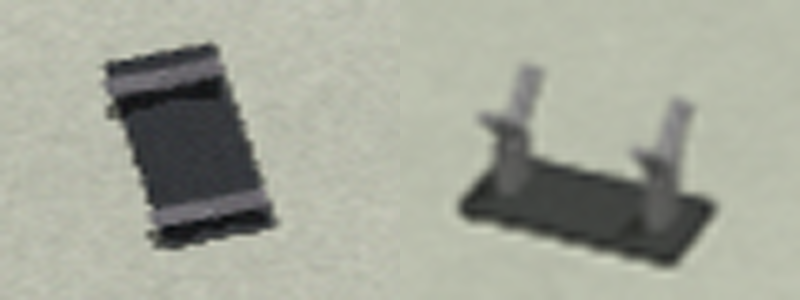

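```bash
cat > b.py <<'E'
from h import *
from scipy.optimize import minimize
def proj(n,P):
    c=arm.camera_info(n);E=np.linalg.inv(np.array(c['extrinsics']));K=np.array([[c['fx'],0,c['cx']],[0,c['fy'],c['cy']],[0,0,1.]])
    return cv2.projectPoints(np.asarray(P,float),cv2.Rodrigues(E[:3,:3])[0],E[:3,3],K,np.array([c['k1'],0,0,0.]))[0][:,0]
def ray(n,u,z):
    c=arm.camera_info(n);E=np.array(c['extrinsics']);K=np.array([[c['fx'],0,c['cx']],[0,c['fy'],c['cy']],[0,0,1.]])
    p=cv2.undistortPoints(np.float64(u).reshape(-1,1,2),K,np.array([c['k1'],0,0,0.]))[:,0]
    d=np.c_[p,np.ones(len(p))]@E[:3,:3].T;o=E[:3,3];return (o+d*((z-o[2])/d[:,2])[:,None])[:,:2]
def rectfit(n,feat,x0,L,Wd,z):
    def cost(p):
        c,s=np.cos(p[2]),np.sin(p[2]);tot=0
        for e,sg in((-2.5,1),(2.5,-1)):   # band inside / outside the outline
            a,b=L/2+e,Wd/2+e;t=np.linspace(-.97,.97,80)
            q=np.vstack([np.c_[t*a,0*t+b],np.c_[t*a,0*t-b],np.c_[0*t+a,t*b],np.c_[0*t-a,t*b]])
            w=np.c_[p[0]+c*q[:,0]-s*q[:,1],p[1]+s*q[:,0]+c*q[:,1],np.full(len(q),z)]
            uv=proj(n,w).astype(np.float32)
            tot+=sg*cv2.remap(feat,uv[:,0],uv[:,1],cv2.INTER_LINEAR).mean()
        return -tot
    best=min((minimize(cost,np.array(x0)+d,method="Nelder-Mead",options=dict(initial_simplex=np.array(x0)+d+np.array([[0,0,0],[8,0,0],[0,8,0],[0,0,.08]]))) for d in ([0,0,0],[5,5,.03],[-5,-5,-.03])),key=lambda r:r.fun)
    return best.x[:2].round(1),np.degrees(best.x[2]).round(1),round(best.fun,1)
if __name__=="__main__":
    for n in ("top","scene"):
        im=cv2.imread(f"pics/{n}0.png").astype(np.float32);W=np.load(n+"0.npy")
        f=cv2.GaussianBlur(im[...,0]-im[...,1],(0,0),.7)   # plate is bluer than table
        print(n,"plate",rectfit(n,f,[587,-266,-.26],200,90,8)); print(n,"racktop",rectfit(n,f,[649,266,-.03],120,150,60))
        g=im.max(2);Z=W[...,2]
        for nm,y0,y1,zt in(("slim",180,262,45),("thick",262,350,54)):
            m=(g<45)&(W[...,0]>510)&(W[...,0]<600)&(W[...,1]>y0)&(W[...,1]<y1)&(Z>25)
            print(nm,m.sum(),np.median(W[m],0).round(1),np.percentile(W[m],[3,97],axis=0).round(1).tolist())
            v,u=np.nonzero(m&(Z>zt-9));print("  topface",ray(n,np.c_[u,v],zt).mean(0).round(1))
        # holder tops (pocket vs fork) and rest posts, in rotated frames
        for nm,c0,a,box,zr in(("hold",(587,-266),-.262,(-110,90,-40,40),(60,135)),("rest",(491.5,28.6),.234,(-60,60,-40,40),(38,66))):
            d=W[...,:2]-np.array(c0);x=d@[np.cos(a),np.sin(a)];y=d@[-np.sin(a),np.cos(a)]
            m=(x>box[0])&(x<box[1])&(y>box[2])&(y<box[3])&(Z>zr[0])&(Z<zr[1])
            for lo,hi in((-110,-28),(-28,20),(20,90)):
                k=m&(x>lo)&(x<hi)
                if k.sum()>5:print(nm,k.sum(),"x",np.percentile(x[k],[2,50,98]).round(1),"y",np.percentile(y[k],[2,50,98]).round(1),"z",np.percentile(Z[k],[50,98]).round(1))
E
python3 b.py
```

```text
top plate (array([ 578.3, -263.8]), np.float64(-15.2), np.float64(-12.7))
top racktop (array([636.3, 267.3]), np.float64(-2.9), np.float64(-7.5))
slim 119 [552.9 227.1  43. ] [[535.9, 194.8, 29.1], [588.6, 248.4, 50.2]]
  topface [553.2 227.3]
thick 164 [553.7 309.7  50.9] [[539.1, 281.6, 30.1], [578.0, 329.7, 56.4]]
  topface [553.5 312.8]
hold 369 x [-87.8 -62.2 -35.9] y [-23.9  -5.   22.4] z [ 79.4 105.9]
hold 163 x [38.7 47.  62.4] y [-22.   -1.3  19.8] z [ 94.2 125. ]
rest 64 x [-43.7 -38.9 -34.2] y [-23.9   1.   23.7] z [49.6 60.7]
rest 62 x [32.3 36.4 42. ] y [-24.   -0.3  23.2] z [50.2 61.9]
scene plate (array([ 581.4, -267.4]), np.float64(-14.7), np.float64(-5.0))Traceback (most recent call last):
  File "b.py", line 26, in <module>
    print(n,"plate",rectfit(n,f,[587,-266,-.26],200,90,8)); print(n,"racktop",rectfit(n,f,[649,266,-.03],120,150,60))
                                                                              ~~~~~~~^^^^^^^^^^^^^^^^^^^^^^^^^^^^^^^
  File "b.py", line 20, in rectfit
    best=min((minimize(cost,np.array(x0)+d,method="Nelder-Mead",options=dict(i
[... 340 characters left out ...]
in ([0,0,0],[5,5,.03],[-5,-5,-.03])),key=lambda r:r.fun)
              ~~~~~~~~^^^^^^^^^^^^^^^^^^^^^^^^^^^^^^^^^^^^^^^^^^^^^^^^^^^^^^^^^^^^^^^^^^^^^^^^^^^^^^^^^^^^^^^^^^^^^^^^^^^^^^^^^^^^^^^^^^^^^^^^^^^^^^^^^^^^^
    res = _minimize_neldermead(fun, x0, args, callback, bounds=bounds,
                               **options)
    fxr = func(xr)
    fx = function(np.copy(x), *(wrapper_args + args))
  File "b.py", line 17, in cost
    uv=proj(n,w).astype(np.float32)
       ~~~~^^^^^
  File "b.py", line 4, in proj
    c=arm.camera_info(n);E=np.linalg.inv(np.array(c['extrinsics']));K=np.array([[c['fx'],0,c['cx']],[0,c['fy'],c['cy']],[0,0,1.]])
ValueError: time passes only in moves, steps and waits
```

Call:
{"name": "arm_command", "arguments": {"rows": [[[0.88, 0.44, 0], [0, 0, -0.1]], [[0.88, 0.44, 0], [0, 0, -0.1]], [[0.88, 0.44, 0], [0, 0, -0.1]], [[0.88, 0.44, 0], [0, 0, -0.1]], [[0.88, 0.44, 0], [0, 0, -0.1]]], "grip": 0.65}}

```text
clock: 1.6
position: [385.5, 405.5, 231.6]
ee_rot: [1.0, -0.019, 0.0, -0.0]
contact_force: [0.5, -0.1, 0.2]
gripper_width: 55.5
grasp_force: 0.0
```

Call:
{"name": "arm_command", "arguments": {"rows": [[[0.705, 0.69, 0], [0, 0, 0]], [[0.705, 0.69, 0], [0, 0, 0]], [[0.705, 0.69, 0], [0, 0, 0]], [[0.705, 0.69, 0], [0, 0, 0]], [[0.705, 0.69, 0], [0, 0, 0]]]}}

```text
clock: 2.1
position: [555.1, 226.3, 231.6]
ee_rot: [1.0, -0.019, 0.0, -0.0]
contact_force: [0.1, -0.6, 0.8]
gripper_width: 55.1
grasp_force: 0.0
```

```bash
cat > go.py <<'E'
import sys,numpy as np
from bench import arm
from scipy.spatial.transform import Rotation as R
def go(x,y,z,yaw):
    s=arm.read_state();r=R.from_quat(s['ee_rot']);p=np.array(s['position'])
    t=R.from_euler('z',yaw,degrees=True)*R.from_euler('x',180,degrees=True)
    d=r.inv().apply(np.array([x,y,z])-p)
    rv=(r.inv()*t).as_rotvec()
    print("t",round(s['clock'],2),"p",p.round(1),"ax",r.as_matrix()[:,0].round(3),"F",np.round(s['contact_force'],1),"w",round(s['gripper_width'],1),"g",round(s['grasp_force'],1))
    print("shift",(d/250).round(3),"turn",(rv/np.pi).round(3),"mm",np.linalg.norm(d).round(1),"j6",s['joints'][5].round(2))
if __name__=="__main__": go(*map(float,sys.argv[1:]))
E
python3 go.py 554 227 14 -2.2
```

```text
t 2.1 p [555.1 226.3 231.6] ax [ 0.999 -0.039  0.001] F [ 0.1 -0.6  0.8] w 55.1 g 0.0
shift [-0.005 -0.002  0.87 ] turn [-0. -0. -0.] mm 217.6 j6 0.87
```

Call:
{"name": "arm_command", "arguments": {"rows": [[[-0.005, -0.003, 0.2], [0, 0, 0]], [[-0.005, -0.003, 0.4], [0, 0, 0]], [[-0.005, -0.003, 0.6], [0, 0, 0]], [[-0.005, -0.003, 0.75], [0, 0, 0]], [[-0.005, -0.003, 0.868], [0, 0, 0]]]}}

```text
clock: 2.6
position: [551.7, 228.0, 11.7]
ee_rot: [1.0, -0.02, -0.001, 0.001]
contact_force: [0.2, 0.6, -0.3]
gripper_width: 55.5
grasp_force: 0.0
```

Call:
{"name": "arm_command", "arguments": {"rows": [[[0, 0, 0], [0, 0, 0]], [[0, 0, 0], [0, 0, 0]], [[0, 0, 0], [0, 0, 0]], [[0, 0, 0], [0, 0, 0]], [[0, 0, 0], [0, 0, 0]]], "grip": 0}}

```text
clock: 3.1
position: [553.0, 229.2, 15.7]
ee_rot: [1.0, -0.019, 0.001, -0.001]
contact_force: [0.2, 0.2, -1.9]
gripper_width: 25.0
grasp_force: 60.1
```

```bash
python3 go.py 554 227 14 -2.2
```

```text
t 3.1 p [553.  229.2  15.7] ax [ 0.999 -0.039  0.002] F [ 0.2  0.2 -1.9] w 25.0 g 60.1
shift [0.004 0.009 0.007] turn [-0.    -0.001 -0.   ] mm 3.0 j6 0.87
```

Call:
{"name": "arm_command", "arguments": {"rows": [[[-0.05, 0, -0.002], [0, 0, 0]], [[-0.15, 0, -0.003], [0, 0, 0]], [[-0.27, 0, -0.003], [0, 0, 0]], [[-0.4, 0, -0.003], [0, 0, 0]], [[-0.52, 0, -0.003], [0, 0, 0]]]}}

```text
clock: 3.6
position: [420.6, 233.4, 15.4]
ee_rot: [1.0, -0.019, -0.0, -0.0]
contact_force: [0.5, 0.4, -1.2]
gripper_width: 25.2
grasp_force: 60.2
```

Call:
{"name": "arm_command", "arguments": {"rows": [[[0, 0, -0.1], [0, 0, 0]], [[0, 0, -0.25], [0, 0, 0]], [[0, 0, -0.4], [0, 0, 0]], [[0, 0, -0.5], [0, 0, 0]], [[0, 0, -0.5], [0, 0, 0]]]}}

```text
clock: 4.1
position: [423.8, 235.5, 144.2]
ee_rot: [1.0, -0.019, 0.003, -0.003]
contact_force: [-0.0, 0.3, -1.6]
gripper_width: 25.3
grasp_force: 60.2
```

```bash
python3 go.py 424 13.2 80 12.8; python3 - <<'E'
from h import *
for n in("top","scene"):
    im,d,W=cloud(n);np.save(n+"1.npy",W);cv2.imwrite(f"pics/{n}1.png",im)
t=cv2.imread("pics/top1.png")[160:310,180:340];s=cv2.imread("pics/scene1.png")[120:240,240:400]
f=lambda i:cv2.resize(i,(400,375),interpolation=cv2.INTER_CUBIC)
cv2.imwrite("pics/d.png",np.hstack([f(t),f(s)]))
E
```

```text
t 4.1 p [423.8 235.5 144.2] ax [ 0.999 -0.038  0.007] F [-0.   0.3 -1.6] w 25.3 g 60.2
shift [0.033 0.89  0.251] turn [-0.002 -0.002 -0.083] mm 231.4 j6 0.69
```

View pics/d.png

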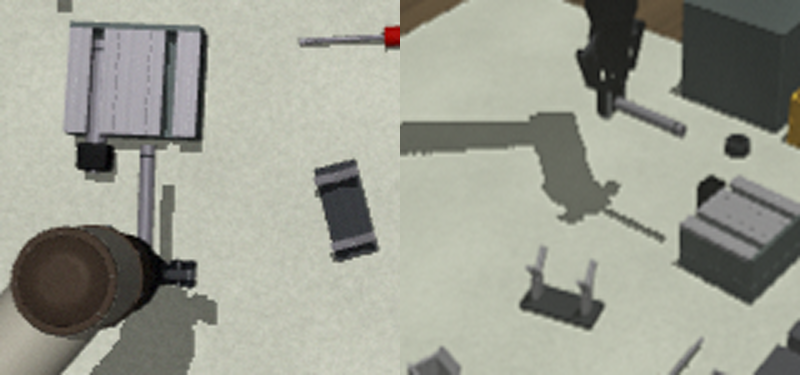

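```bash
cat > stem.py <<'E'
from h import *
from scipy.spatial.transform import Rotation as R
import sys
def stem(tag=None,zmin=120):
    s=arm.read_state();r=R.from_quat(s['ee_rot'])
    for n in("top","scene"):
        W=np.load(f"{n}{tag}.npy") if tag else cloud(n)[2]
        q=r.inv().apply((W-np.array(s['position'])).reshape(-1,3))
        m=(q[:,0]>30)&(q[:,0]<150)&(abs(q[:,1])<25)&(q[:,2]>-45)&(q[:,2]<5)
        q=q[m];k=(q[:,0]>35)&(q[:,0]<100)
        print(n,len(q),"tail x",np.percentile(q[:,0],[97,99.5]).round(1),"y fit",np.polyfit(q[k,0],q[k,1],1).round(3),"z fit",np.polyfit(q[k,0],q[k,2],1).round(3), "med yz",np.median(q[k],0).round(1))
if __name__=="__main__": stem(sys.argv[1] if len(sys.argv)>1 else None)
E
python3 stem.py 1
```

```text
top 238 tail x [130.2 132.9] y fit [0.008 0.015] z fit [ 1.0000e-03 -2.5988e+01] med yz [ 68.    1.2 -26. ]
scene 117 tail x [133.9 134.8] y fit [-0.006  5.476] z fit [-1.6000e-02 -2.0377e+01] med yz [ 69.    5.2 -22. ]
```

```bash
python3 go.py 426 13.6 100 12.8
```

```text
t 4.2 p [421.7 233.6 140.2] ax [ 0.999 -0.039 -0.   ] F [-0.6  0.3 -2.7] w 25.2 g 60.2
shift [0.052 0.879 0.16 ] turn [-0.     0.    -0.083] mm 223.7 j6 0.69
```

Call:
{"name": "arm_command", "arguments": {"rows": [[[0.01, 0.15, 0.02], [0, 0, -0.02]], [[0.02, 0.33, 0.05], [0, 0, -0.04]], [[0.03, 0.52, 0.1], [0, 0, -0.06]], [[0.04, 0.71, 0.14], [0, 0, -0.083]], [[0.052, 0.879, 0.16], [0, 0, -0.083]]]}}

```text
clock: 4.7
position: [424.3, 11.2, 97.7]
ee_rot: [0.994, 0.111, -0.003, 0.001]
contact_force: [0.8, 0.1, -1.7]
gripper_width: 25.5
grasp_force: 60.1
```

Call:
{"name": "arm_command", "arguments": {"rows": [[[0, 0, 0], [0, 0, 0]], [[0, 0, 0], [0, 0, 0]], [[0, 0, 0], [0, 0, 0]]]}}

```text
clock: 5.0
position: [426.9, 14.1, 99.5]
ee_rot: [0.994, 0.111, -0.001, 0.0]
contact_force: [-0.4, 0.1, -2.5]
gripper_width: 25.2
grasp_force: 60.3
```

```bash
python3 go.py 426 13.6 34.5 12.8; python3 - <<'E'
from h import *
for n in("top","scene"):
    im,d,W=cloud(n);np.save(n+"2.npy",W);cv2.imwrite(f"pics/{n}2.png",im)
E
python3 stem.py 2
```

```text
t 5.0 p [426.9  14.1  99.5] ax [ 0.975  0.221 -0.001] F [-0.4  0.1 -2.5] w 25.2 g 60.3
shift [-0.004  0.001  0.26 ] turn [ 0.  0. -0.] mm 65.0 j6 1.38
top 173 tail x [128.3 130.5] y fit [-0.01   3.276] z fit [ -0.    -21.409] med yz [ 76.9   2.5 -22. ]
scene 143 tail x [131.  133.6] y fit [0.011 5.416] z fit [ 1.5000e-02 -2.0691e+01] med yz [ 68.    6.7 -20.8]
```

Call:
{"name": "arm_command", "arguments": {"rows": [[[-0.004, 0, 0.08], [0, 0, 0]], [[-0.004, 0, 0.16], [0, 0, 0]], [[-0.004, 0, 0.22], [0, 0, 0]], [[-0.004, 0, 0.25], [0, 0, 0]], [[-0.004, 0, 0.26], [0, 0, 0]]]}}

```text
clock: 5.6
position: [426.0, 14.2, 34.5]
ee_rot: [0.994, 0.112, -0.001, 0.0]
contact_force: [-0.7, 1.1, -0.6]
gripper_width: 25.1
grasp_force: 60.4
```

Call:
{"name": "arm_command", "arguments": {"rows": [[[0, 0, 0], [0, 0, 0]], [[0, 0, 0], [0, 0, 0]]]}}

```text
clock: 5.8
position: [426.8, 14.0, 35.7]
ee_rot: [0.994, 0.111, 0.001, -0.0]
contact_force: [0.2, 0.1, -2.8]
gripper_width: 25.0
grasp_force: 60.3
```

```bash
python3 go.py 426 13.6 33.5 12.8; python3 - <<'E'
from h import *
im,d,W=cloud("scene");cv2.imwrite("pics/e.png",cv2.resize(im[170:245,250:350],(800,600),interpolation=cv2.INTER_CUBIC))
E
```

```text
t 5.8 p [426.8  14.   35.7] ax [0.975 0.221 0.002] F [ 0.2  0.1 -2.8] w 25.0 g 60.3
shift [-0.004  0.001  0.009] turn [-0. -0. -0.] mm 2.4 j6 1.38
```

View pics/e.png

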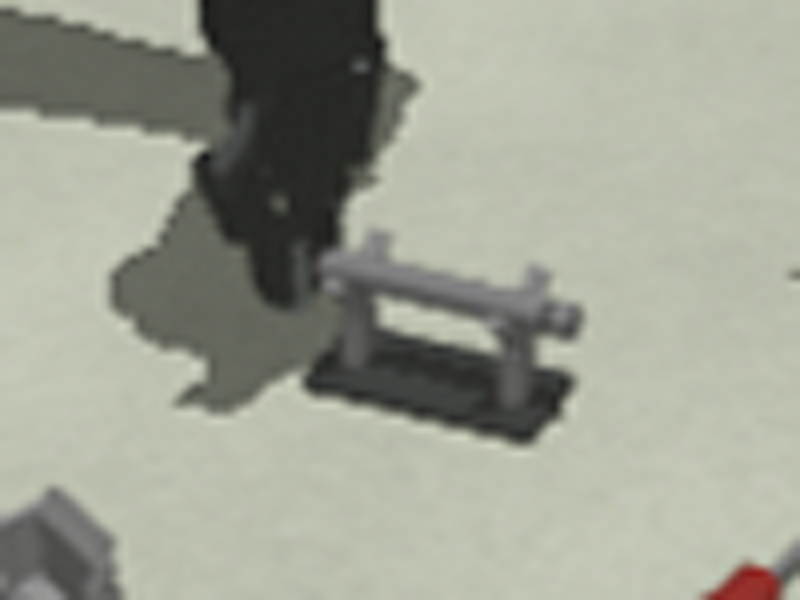

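Call:
{"name": "arm_command", "arguments": {"rows": [[[0, 0, 0.006], [0, 0, 0]], [[0, 0, 0.006], [0, 0, 0]]]}}

```text
clock: 6.05
position: [427.0, 13.9, 34.2]
ee_rot: [0.994, 0.111, 0.001, -0.0]
contact_force: [-1.4, 0.3, 1.9]
gripper_width: 24.8
grasp_force: 60.8
```

Call:
{"name": "arm_command", "arguments": {"rows": [[[0, 0, 0.006], [0, 0, 0]], [[0, 0, 0.006], [0, 0, 0]], [[0, 0, 0.006], [0, 0, 0]], [[0, 0, 0.006], [0, 0, 0]], [[0, 0, 0.006], [0, 0, 0]]], "grip": 0.65}}

```text
clock: 6.55
position: [426.3, 13.6, 32.1]
ee_rot: [0.994, 0.111, 0.0, 0.0]
contact_force: [-0.4, 0.8, 0.3]
gripper_width: 55.8
grasp_force: 0.0
```

Call:
{"name": "arm_command", "arguments": {"rows": [[[0, 0, -0.15], [0, 0, 0]], [[0, 0, -0.3], [0, 0, 0]], [[0, 0, -0.5], [0, 0, 0]], [[0, 0.15, -0.6], [0, 0, 0]], [[0, 0.3, -0.6], [0, 0, 0]]]}}

```text
clock: 7.05
position: [445.7, -59.4, 186.8]
ee_rot: [0.994, 0.113, 0.005, -0.0]
contact_force: [1.6, 1.1, -0.9]
gripper_width: 55.5
grasp_force: 0.0
```

Call:
{"name": "arm_command", "arguments": {"rows": [[[0, 0.2, 0], [0, 0, 0]], [[0, 0.4, 0], [0, 0, 0]], [[0, 0.4, 0], [0, 0, 0]]]}}

```text
clock: 7.35
position: [465.3, -161.6, 181.8]
ee_rot: [0.994, 0.107, 0.0, 0.0]
contact_force: [0.4, 0.7, 0.2]
gripper_width: 55.6
grasp_force: 0.0
```

```bash
cat > sp.py <<'E'
from h import *
for n in("top","scene"):
    im,d,W=cloud(n);cv2.imwrite(f"pics/{n}3.png",im)
    a=np.radians(12.8);D=W[...,:2]-np.array([482.5,26.5]);x=D@[np.cos(a),np.sin(a)];y=D@[-np.sin(a),np.cos(a)];Z=W[...,2]
    m=(abs(y)<22)&(Z>30)&(Z<75)&(x>-100)&(x<100)
    print(n,"ends",np.percentile(x[m],[.5,2,98,99.5]).round(1))
    g=im.max(2);h=m&(x<-25)&(g<50);print(" head",h.sum(),np.percentile(x[h],[2,50,98]).round(1),"y",np.median(y[h]).round(1),"z",np.percentile(Z[h],[50,90]).round(1))
    k=m&(x>-22)&(x<36)&(abs(y)<10)&(Z>45);print(" stem",k.sum(),np.median(y[k]).round(1),np.polyfit(x[k],y[k],1).round(3),np.polyfit(x[k],Z[k],1).round(3))
t=cv2.imread("pics/top3.png")[205:280,280:380]
cv2.imwrite("pics/f.png",cv2.resize(t,(800,600),interpolation=cv2.INTER_CUBIC))
E
python3 sp.py; python3 go.py 504 31.4 120 12.8
```

```text
top ends [56.5 56.5 73.8 73.8]
t 7.4 p [ 464.5 -159.6  181.5] ax [ 0.977  0.215 -0.001] F [-0.2 -0.2 -0.2] w 55.3 g 0.0
shift [ 0.318 -0.712  0.246] turn [-0.     0.    -0.002] mm 204.5 j6 1.79Traceback (most recent call last):
  File "sp.py", line 7, in <module>
    g=im.max(2);h=m&(x<-25)&(g<50);print(" head",h.sum(),np.percentile(x[h],[2,50,98]).round(1),"y",np.median(y[h]).round(1),"z",np.percentile(Z[h],[50,90]).round(1))
                                                         ~~~~~~~~~~~~~^^^^^^^^^^^^^^^^
    return _quantile_unchecked(
        a, q, axis, out, overwrite_input, method, keepdims, weights)
    return _ureduce(a,
                    func=_quantile_ureduce_func,
    ...<5 lines>...
                    overwrite_input=overwrite_input,
                    method=method)
    r = func(a, **kwargs)
    result = _quantile(arr,
                       quantiles=q,
    ...<2 lines>...
                       out=out,
                       weights=wgt)
    slices_having_nans = np.isnan(arr[-1, ...])
                                  ~~~^^^^^^^^^
IndexError: index -1 is out of bounds for axis 0 with size 0
```

Call:
{"name": "arm_command", "arguments": {"rows": [[[0, 0.2, 0], [0, 0, 0]], [[0, 0.4, 0], [0, 0, 0]], [[0, 0.6, 0], [0, 0, 0]], [[0, 0.7, 0], [0, 0, 0]], [[0, 0.7, 0], [0, 0, 0]]]}}

```text
clock: 7.9
position: [503.7, -329.3, 181.0]
ee_rot: [0.994, 0.11, -0.0, -0.0]
contact_force: [-0.6, 0.1, -0.3]
gripper_width: 55.3
grasp_force: 0.0
```

```bash
python3 sp.py; python3 go.py 504 31.4 120 12.8
```

```text
top ends [-76.7 -74.2  69.5  73.3]
 head 102 [-74.6 -60.3 -46.5] y -1.6 z [61.2 64.4]
 stem 117 -0.6 [ 0.02  -0.627] [-9.0000e-03  5.5524e+01]
scene ends [-72.5 -69.5  74.5  75.6]
 head 57 [-71.8 -58.6 -46.5] y -10.5 z [58.5 64.2]
 stem 65 -4.1 [ 0.018 -3.46 ] [-9.0000e-03  5.3584e+01]
t 8.0 p [ 503.1 -326.8  181.4] ax [ 0.975  0.22  -0.001] F [-0.4 -0.8 -0.5] w 55.5 g 0.0
shift [ 0.32  -1.397  0.247] turn [-0.  0. -0.] mm 363.4 j6 2.1
```

View pics/f.png

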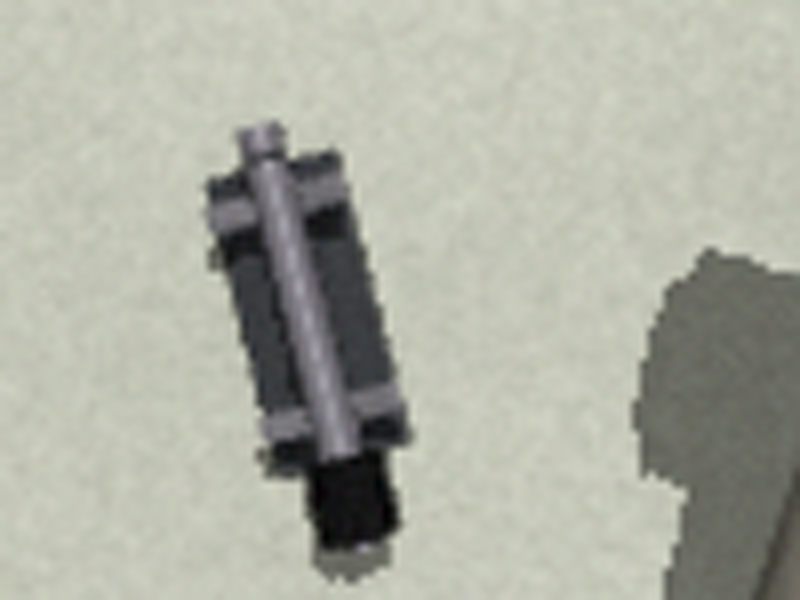

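Call:
{"name": "arm_command", "arguments": {"rows": [[[0.05, -0.2, 0], [0, 0, 0]], [[0.1, -0.4, 0], [0, 0, 0]], [[0.15, -0.6, 0], [0, 0, 0]], [[0.2, -0.8, 0], [0, 0, 0]], [[0.22, -0.95, 0.02], [0, 0, 0]]], "grip": 0.5}}

```text
clock: 8.5
position: [504.3, -80.2, 178.1]
ee_rot: [0.994, 0.113, 0.001, -0.0]
contact_force: [1.5, 0.1, -0.3]
gripper_width: 42.6
grasp_force: 0.0
```

Call:
{"name": "arm_command", "arguments": {"rows": [[[0.05, -0.2, 0.05], [0, 0, 0]], [[0.085, -0.38, 0.1], [0, 0, 0]], [[0.085, -0.445, 0.2], [0, 0, 0]], [[0.085, -0.445, 0.22], [0, 0, 0]], [[0.085, -0.445, 0.22], [0, 0, 0]]]}}

```text
clock: 9.0
position: [499.5, 30.1, 121.7]
ee_rot: [0.994, 0.112, -0.001, 0.0]
contact_force: [1.2, 0.4, 0.6]
gripper_width: 43.0
grasp_force: 0.0
```

```bash
python3 go.py 501 30.9 32.5 13.3
```

```text
t 9.0 p [499.5  30.1 121.7] ax [ 0.975  0.223 -0.002] F [1.2 0.4 0.6] w 43.0 g 0.0
shift [ 0.008 -0.002  0.357] turn [ 0.     0.001 -0.002] mm 89.2 j6 1.41
```

Call:
{"name": "arm_command", "arguments": {"rows": [[[0.006, -0.002, 0.1], [0, 0, -0.002]], [[0.006, -0.002, 0.2], [0, 0, -0.002]], [[0.006, -0.002, 0.28], [0, 0, -0.002]], [[0.006, -0.002, 0.34], [0, 0, -0.002]], [[0.006, -0.002, 0.355], [0, 0, -0.002]]]}}

```text
clock: 9.5
position: [501.8, 29.1, 32.9]
ee_rot: [0.994, 0.113, -0.001, 0.0]
contact_force: [-0.2, -0.5, 1.3]
gripper_width: 42.6
grasp_force: 0.0
```

Call:
{"name": "arm_command", "arguments": {"rows": [[[0, 0, 0], [0, 0, 0]], [[0, 0, 0], [0, 0, 0]], [[0, 0, 0], [0, 0, 0]], [[0, 0, 0], [0, 0, 0]], [[0, 0, 0], [0, 0, 0]]], "grip": 0}}

```text
clock: 10.0
position: [502.5, 32.8, 35.2]
ee_rot: [0.993, 0.114, 0.002, -0.002]
contact_force: [-7.5, 14.9, 4.8]
gripper_width: 14.1
grasp_force: 58.4
```

```bash
python3 go.py 501 30.9 32.5 13.3
```

```text
t 10.0 p [502.5  32.8  35.2] ax [0.974 0.226 0.004] F [-7.5 14.9  4.8] w 14.1 g 58.4
shift [-0.007  0.006  0.011] turn [-0.001 -0.001 -0.001] mm 3.6 j6 1.42
```

Call:
{"name": "arm_command", "arguments": {"rows": [[[0, 0, -0.05], [0, 0, 0]], [[0, 0, -0.15], [0, 0, 0]], [[0, 0, -0.3], [0, 0, 0]], [[0, 0, -0.45], [0, 0, 0]], [[0, 0, -0.55], [0, 0, 0]]]}}

```text
clock: 10.5
position: [503.2, 30.1, 174.9]
ee_rot: [0.993, 0.114, 0.003, -0.001]
contact_force: [0.8, -0.2, -1.9]
gripper_width: 14.1
grasp_force: 58.6
```

Call:
{"name": "arm_command", "arguments": {"rows": [[[0, 0.15, -0.05], [0, 0, 0]], [[0, 0.35, -0.1], [0, 0, 0]], [[0, 0.55, -0.1], [0, 0, 0]], [[0, 0.75, -0.1], [0, 0, 0]], [[0, 0.9, -0.1], [0, 0, 0]]]}}

```text
clock: 11.0
position: [553.2, -191.8, 197.2]
ee_rot: [0.994, 0.113, 0.001, 0.0]
contact_force: [1.7, 0.1, -2.2]
gripper_width: 14.2
grasp_force: 58.9
```

```bash
python3 go.py 586 -266 200 -15
```

```text
t 11.0 p [ 553.2 -191.8  197.2] ax [0.974 0.225 0.002] F [ 1.7  0.1 -2.2] w 14.2 g 58.9
shift [ 0.061  0.319 -0.011] turn [ 0.    -0.001  0.156] mm 81.2 j6 1.86
```

Call:
{"name": "arm_command", "arguments": {"rows": [[[0.04, 0.1, 0], [0, 0, 0.04]], [[0.08, 0.2, 0], [0, 0, 0.08]], [[0.12, 0.3, 0], [0, 0, 0.12]], [[0.13, 0.359, 0], [0, 0, 0.156]], [[0.13, 0.359, 0], [0, 0, 0.156]]]}}

```text
clock: 11.5
position: [605.3, -271.0, 196.0]
ee_rot: [0.991, -0.132, 0.0, 0.0]
contact_force: [-1.0, 0.2, -1.5]
gripper_width: 13.7
grasp_force: 58.9
```

Call:
{"name": "arm_command", "arguments": {"rows": [[[0, 0, 0], [0, 0, 0]], [[0, 0, 0], [0, 0, 0]], [[0, 0, 0], [0, 0, 0]]]}}

```text
clock: 11.8
position: [604.9, -268.4, 196.4]
ee_rot: [0.992, -0.13, 0.0, -0.0]
contact_force: [0.6, -0.4, -2.5]
gripper_width: 14.5
grasp_force: 58.9
```

```bash
cat > st2.py <<'E'
from h import *
from scipy.spatial.transform import Rotation as R
for n in("top","scene"):
  for rep in range(2):
    s=arm.read_state();r=R.from_quat(s['ee_rot'])
    im,d,W=cloud(n);cv2.imwrite(f"pics/{n}4.png",im)
    q=r.inv().apply((W-np.array(s['position'])).reshape(-1,3))
    m=(q[:,0]>-115)&(q[:,0]<80)&(abs(q[:,1])<22)&(q[:,2]>-42)&(q[:,2]<5);g=(im.max(2)<60).ravel()
    st=m&(q[:,0]>15)&(q[:,0]<50)|m&~g&(q[:,0]<-20)&(q[:,0]>-60);hd=m&(q[:,0]<-60)
    print(n,s['position'].round(1),st.sum(),hd.sum(),"ends",np.percentile(q[m,0],[.5,2,98,99.5]).round(1),"stem y",np.polyfit(q[st,0],q[st,1],1).round(3),"z",np.polyfit(q[st,0],q[st,2],1).round(3),"head med",np.median(q[hd],0).round(1))
E
python3 st2.py; python3 go.py 605 -272 200 -15
```

```text
top [ 604.9 -268.4  196.4] 93 155 ends [-97.9 -95.7  -8.2  -3.8] stem y [-0.02  0.75] z [ 1.7000e-02 -1.9795e+01] head med [-80.9  -0.4 -26.4]
top [ 605.  -268.5  196.4] 91 157 ends [-98.  -95.9  -8.3  -3.6] stem y [-0.02   0.596] z [ 1.0000e-03 -2.0988e+01] head med [-80.8  -0.2 -26.1]
scene [ 605.1 -268.5  196.3] 63 38 ends [-89.7 -83.1  54.9  56.4] stem y [0.052 1.68 ] z [  0.051 -21.81 ] head med [-71.2  -0.3 -22. ]
scene [ 605.1 -268.7  196.2] 62 38 ends [-88.  -83.1  55.6  56. ] stem y [0.04  2.144] z [  0.029 -20.906] head med [-72.6  -0.1 -21.1]
t 12.0 p [ 605.1 -268.8  196.1] ax [ 0.966 -0.258  0.   ] F [ 0.4 -0.4 -1.7] w 14.0 g 58.9
shift [ 0.003  0.013 -0.016] turn [-0. -0.  0.] mm 5.1 j6 1.48
```

Call:
{"name": "arm_command", "arguments": {"rows": [[[0.003, 0.013, 0.1], [0, 0, 0]], [[0.003, 0.013, 0.2], [0, 0, 0]], [[0.003, 0.013, 0.28], [0, 0, 0]], [[0.003, 0.013, 0.3], [0, 0, 0]], [[0.003, 0.013, 0.3], [0, 0, 0]]]}}

```text
clock: 12.5
position: [604.8, -272.5, 120.2]
ee_rot: [0.991, -0.13, -0.001, 0.0]
contact_force: [0.4, -0.9, -2.3]
gripper_width: 14.2
grasp_force: 58.8
```

Call:
{"name": "arm_command", "arguments": {"rows": [[[0, 0, 0], [0, 0, 0]], [[0, 0, 0], [0, 0, 0]], [[0, 0, 0], [0, 0, 0]]]}}

```text
clock: 12.8
position: [605.6, -272.7, 122.1]
ee_rot: [0.991, -0.13, 0.001, 0.0]
contact_force: [-0.2, 0.1, -2.1]
gripper_width: 13.9
grasp_force: 58.8
```

```bash
python3 st2.py; python3 go.py 605.6 -272 110 -15; python3 - <<'E'
import cv2,numpy as np
t=cv2.imread("pics/top4.png")[170:260,380:470];s=cv2.imread("pics/scene4.png")[210:300,225:315]
cv2.imwrite("pics/g.png",np.hstack([cv2.resize(i,(400,400),interpolation=cv2.INTER_CUBIC) for i in (t,s)]))
E
```

```text
top [ 605.6 -272.7  122.1] 78 140 ends [-98.1 -96.1  -8.1  -4.3] stem y [1.000e-03 1.866e+00] z [  0.025 -20.013] head med [-80.2   0.  -25.8]
top [ 605.5 -272.7  121.9] 79 138 ends [-98.2 -95.9  -8.6  -4.5] stem y [-0.011  1.749] z [ 4.0000e-03 -2.0567e+01] head med [-80.7  -0.1 -26.4]
scene [ 605.3 -272.6  121.6] 73 25 ends [-82.3 -75.6  54.4  56.1] stem y [0.004 2.715] z [  0.048 -18.366] head med [-68.6  -1.9 -24.9]
scene [ 605.2 -272.6  121.4] 77 27 ends [-85.8 -77.3  55.8  57.5] stem y [-0.034  4.314] z [  0.076 -19.088] head med [-68.9  -1.4 -23.8]
t 13.0 p [ 605.1 -272.6  121.2] ax [ 0.966 -0.259  0.001] F [ 0.1 -0.5 -1.9] w 14.2 g 58.8
shift [ 0.001 -0.003  0.045] turn [-0. -0.  0.] mm 11.3 j6 1.49
```

View pics/g.png

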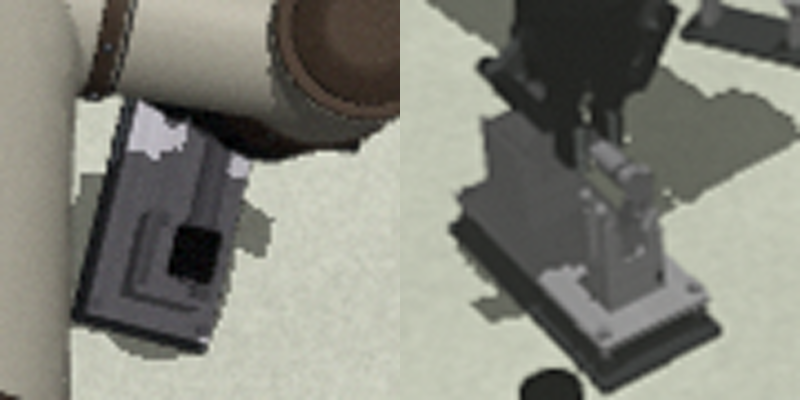

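Call:
{"name": "arm_command", "arguments": {"rows": [[[0, -0.005, 0.02], [0, 0, 0]], [[0, -0.005, 0.04], [0, 0, 0]], [[0, -0.005, 0.06], [0, 0, 0]], [[0, -0.005, 0.08], [0, 0, 0]], [[0, -0.005, 0.084], [0, 0, 0]]]}}

```text
clock: 13.5
position: [604.8, -271.2, 98.6]
ee_rot: [0.991, -0.131, -0.001, -0.0]
contact_force: [-1.2, -0.4, -1.6]
gripper_width: 14.0
grasp_force: 58.8
```

Call:
{"name": "arm_command", "arguments": {"rows": [[[0, 0, 0.016], [0, 0, 0]], [[0, 0, 0.032], [0, 0, 0]], [[0, 0, 0.032], [0, 0, 0]]]}}

```text
clock: 13.8
position: [605.8, -272.3, 92.4]
ee_rot: [0.991, -0.131, 0.001, 0.001]
contact_force: [-0.3, -2.4, 2.3]
gripper_width: 13.8
grasp_force: 59.2
```

Call:
{"name": "arm_command", "arguments": {"rows": [[[0, 0, 0.015], [0, 0, 0]], [[0, 0, 0.03], [0, 0, 0]], [[0, 0, 0.045], [0, 0, 0]], [[0, 0, 0.06], [0, 0, 0]], [[0, 0, 0.06], [0, 0, 0]]]}}

```text
clock: 14.3
position: [605.7, -271.9, 76.7]
ee_rot: [0.991, -0.131, 0.0, 0.0]
contact_force: [-1.9, -4.9, 5.4]
gripper_width: 14.0
grasp_force: 59.6
```

Call:
{"name": "arm_command", "arguments": {"rows": [[[0, 0, 0.01], [0, 0, 0]], [[0, 0, 0.02], [0, 0, 0]], [[0, 0, 0.03], [0, 0, 0]], [[0, 0, 0.03], [0, 0, 0]]]}}

```text
clock: 14.7
position: [606.5, -271.8, 70.3]
ee_rot: [0.991, -0.13, 0.002, 0.0]
contact_force: [-1.2, -4.2, 6.8]
gripper_width: 14.0
grasp_force: 59.9
```

```bash
python3 go.py 605.6 -272 48 -15
```

```text
t 14.7 p [ 606.5 -271.8   70.3] ax [ 0.966 -0.258  0.003] F [-1.2 -4.2  6.8] w 14.0 g 59.9
shift [-0.004  0.002  0.089] turn [ 0.    -0.001  0.   ] mm 22.3 j6 1.49
```

Call:
{"name": "arm_command", "arguments": {"rows": [[[0, 0, 0.01], [0, 0, 0]], [[0, 0, 0.02], [0, 0, 0]], [[0, 0, 0.03], [0, 0, 0]], [[0, 0, 0.04], [0, 0, 0]], [[0, 0, 0.04], [0, 0, 0]]]}}

```text
clock: 15.2
position: [607.6, -272.2, 63.2]
ee_rot: [0.992, -0.13, 0.003, 0.001]
contact_force: [-4.5, -2.3, 15.4]
gripper_width: 13.8
grasp_force: 62.0
```

Call:
{"name": "arm_command", "arguments": {"rows": [[[0, 0, 0.012], [0, 0, 0]], [[0, 0, 0.024], [0, 0, 0]], [[0, 0, 0.024], [0, 0, 0]]]}}

```text
clock: 15.5
position: [607.9, -272.3, 58.5]
ee_rot: [0.992, -0.13, 0.004, 0.001]
contact_force: [-2.3, -4.3, 12.0]
gripper_width: 13.9
grasp_force: 62.0
```

```bash
python3 go.py 605.6 -272 48 -15
```

```text
t 15.5 p [ 607.9 -272.3   58.5] ax [ 0.966 -0.257  0.008] F [-2.3 -4.3 12. ] w 13.9 g 62.0
shift [-0.009  0.001  0.042] turn [ 0.    -0.003  0.   ] mm 10.8 j6 1.49
```

Call:
{"name": "arm_command", "arguments": {"rows": [[[0, 0, 0.01], [0, 0, 0]], [[0, 0, 0.02], [0, 0, 0]], [[0, 0, 0.028], [0, 0, 0]], [[0, 0, 0.028], [0, 0, 0]]]}}

```text
clock: 15.9
position: [606.5, -270.9, 46.2]
ee_rot: [0.992, -0.13, 0.001, -0.0]
contact_force: [4.0, -1.3, 4.6]
gripper_width: 14.3
grasp_force: 61.0
```

Call:
{"name": "arm_command", "arguments": {"rows": [[[0, 0, 0.008], [0, 0, 0]], [[0, 0, 0.016], [0, 0, 0]], [[0, 0, 0.016], [0, 0, 0]]]}}

```text
clock: 16.2
position: [606.6, -271.0, 45.7]
ee_rot: [0.992, -0.129, 0.001, 0.0]
contact_force: [-1.8, 2.2, 18.3]
gripper_width: 13.7
grasp_force: 62.5
```

```bash
python3 go.py 605.6 -272 48 -15
```

```text
t 16.2 p [ 606.6 -271.    45.7] ax [ 0.966 -0.257  0.003] F [-1.8  2.2 18.3] w 13.7 g 62.5
shift [-0.003  0.005 -0.009] turn [ 0.    -0.001  0.001] mm 2.7 j6 1.49
```

Call:
{"name": "arm_command", "arguments": {"rows": [[[0, 0, 0.006], [0, 0, 0]], [[0, 0, 0.01], [0, 0, 0]], [[0, 0, 0.01], [0, 0, 0]]]}}

```text
clock: 16.5
position: [606.7, -271.0, 45.6]
ee_rot: [0.992, -0.129, 0.002, 0.001]
contact_force: [-5.0, 4.0, 27.3]
gripper_width: 14.3
grasp_force: 63.4
```

Call:
{"name": "arm_command", "arguments": {"rows": [[[0, 0, -0.02], [0, 0, 0]], [[0, 0, -0.04], [0, 0, 0]], [[0, 0, -0.06], [0, 0, 0]], [[0, 0, -0.075], [0, 0, 0]], [[0, 0, -0.075], [0, 0, 0]]]}}

```text
clock: 17.0
position: [605.1, -270.9, 58.3]
ee_rot: [0.991, -0.131, -0.0, -0.0]
contact_force: [1.6, -0.2, 3.7]
gripper_width: 13.8
grasp_force: 60.8
```

```bash
python3 go.py 605.6 -272 64 -15
```

```text
t 17.0 p [ 605.1 -270.9   58.3] ax [ 0.966 -0.259 -0.001] F [ 1.6 -0.2  3.7] w 13.8 g 60.8
shift [ 0.003  0.004 -0.023] turn [-0.  0. -0.] mm 5.8 j6 1.49
```

Call:
{"name": "arm_command", "arguments": {"rows": [[[0, 0, 0], [0, 0, 0]], [[0, 0, 0], [0, 0, 0]], [[0, 0, 0], [0, 0, 0]], [[0, 0, 0], [0, 0, 0]], [[0, 0, 0], [0, 0, 0]]], "grip": 0.45}}

```text
clock: 17.5
position: [605.0, -271.3, 58.1]
ee_rot: [0.991, -0.131, -0.001, -0.0]
contact_force: [0.7, 0.2, -0.5]
gripper_width: 38.4
grasp_force: 0.0
```

Call:
{"name": "arm_command", "arguments": {"rows": [[[0, 0, -0.1], [0, 0, 0]], [[0, 0, -0.25], [0, 0, 0]], [[0, 0, -0.4], [0, 0, 0]], [[0, 0, -0.55], [0, 0, 0]], [[0, 0, -0.6], [0, 0, 0]]]}}

```text
clock: 18.0
position: [607.1, -272.1, 213.9]
ee_rot: [0.991, -0.13, 0.004, 0.001]
contact_force: [0.3, -0.1, -0.8]
gripper_width: 38.6
grasp_force: 0.0
```

Call:
{"name": "arm_command", "arguments": {"rows": [[[-0.1, -0.2, 0], [0, 0, 0]], [[-0.2, -0.4, 0], [0, 0, 0]], [[-0.3, -0.6, 0], [0, 0, 0]], [[-0.4, -0.8, 0], [0, 0, 0]], [[-0.4, -0.9, 0], [0, 0, 0]]]}}

```text
clock: 18.5
position: [565.0, -26.5, 208.2]
ee_rot: [0.991, -0.131, -0.001, -0.0]
contact_force: [0.7, -0.6, -0.8]
gripper_width: 38.3
grasp_force: 0.0
```

```bash
python3 go.py 605.6 -272 64 -15; python3 - <<'E'
from h import *
o=[]
for n,(x,y) in(("top",(380,165)),("scene",(225,215))):
    im,d,W=cloud(n);o.append(cv2.resize(im[y:y+85,x:x+85],(400,400),interpolation=cv2.INTER_CUBIC))
    a=np.radians(-15);D=W[...,:2]-np.array([585.8,-266.7]);X=D@[np.cos(a),np.sin(a)];Y=D@[-np.sin(a),np.cos(a)];Z=W[...,2]
    k=(abs(X)<30)&(abs(Y)<14)&(Z>65)&(Z<110);h=(abs(X+61)<25)&(abs(Y)<20)&(im.max(2)<60)&(Z>70);t=(X>60)&(X<90)&(abs(Y)<20)&(Z>60)
    print(n,"stem",k.sum(),np.polyfit(X[k],Y[k],1).round(3),"z",np.polyfit(X[k],Z[k],1).round(3),"head",h.sum(),np.median(np.c_[X[h],Y[h],Z[h]],0).round(1),"tail",np.percentile(X[t],[95,99]).round(1))
cv2.imwrite("pics/h.png",np.hstack(o))
E
```

```text
t 18.5 p [565.  -26.5 208.2] ax [ 0.966 -0.259 -0.002] F [ 0.7 -0.6 -0.8] w 38.3 g 0.0
shift [0.412 0.906 0.576] turn [ 0.     0.001 -0.   ] mm 287.6 j6 1.07
top stem 126 [-0.007 -0.067] z [-3.2000e-02  8.4844e+01] head 122 [-61.9   0.6  91.4] tail [72.9 73.7]
scene stem 64 [-0.05  -3.257] z [3.5000e-02 8.5159e+01] head 53 [-58.2   0.8  91.8] tail [74.  76.3]
```

View pics/h.png

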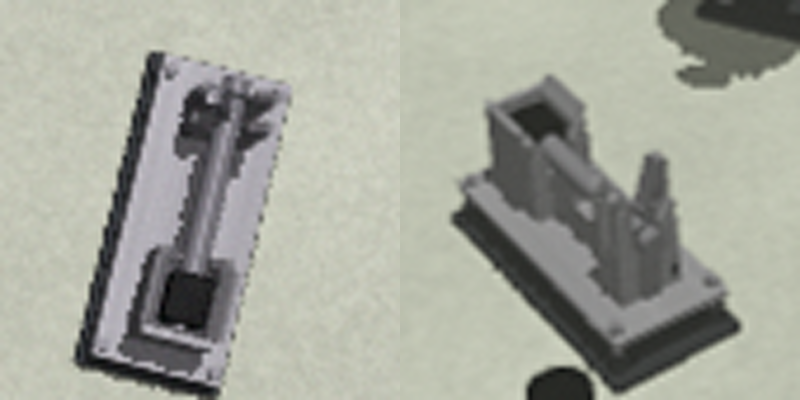

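```bash
python3 -c "
from bench import arm
print(arm.job_done())"
```

```text
the job is handed in; nothing more can be done
None
```

I set the slim spindle down on the V-rest, then pressed it into the holder and handed the job in at about 18.5 s. The last pictures show it level in both forks with its head in the pocket. The force dropped as the stem passed the jaw, so the jaw looks shut, but I did not measure its angle and saw no judge's verdict.

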